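# Seat a vial rack on a shaker's twin pins and clamp it

## Task

Put the loaded blue vial rack on the laboratory shaker: keep it upright, feel gently for the carriage's two locating pins with the two ringed end holes (the carriage has stopped anywhere along its stroke), and lower it without forcing until it lies flat and fully home on both pins. Then turn the red swing clamp a quarter turn clockwise, as far as it goes, so that its nose lies over the rack's front edge. Leave the other things on the bench where they are.

Things in the scene. Friction and masses are not known exactly. Their poses are not given: they have to be found in the camera images.
- rack_grip (a point): Centre of the rack's black grip bar: 12 mm thick along x, 68 mm long along y, 18 mm high, 53 mm clear between its two posts. x runs across the bar, y along it, z up. The loose rack weighs 0.4 to 0.65 kg. Its base's underside is 61 mm below this point. Vial tops are 11 mm below it, at |y| 25 to 70 mm; beside the bar's middle the space is free. Alike both ways round: it may go on either way.
- rack_hole_a (a point): Underside centre of one end hole, at (0, +82, -61) mm from rack_grip in the rack's axes. The hole is 10.5 mm in diameter, ringed in white, straight through the blue base plate (120 mm in x, 236 mm in y, 8 mm thick).
- rack_hole_b (a point): Underside centre of the other, equal end hole, at (0, -82, -61) mm from rack_grip.
- shaker: White reciprocating shaker fixed on the bench, 230 mm (x) by 300 mm (y); origin at its underside's centre; the front with the controls looks to its -x. Its carriage slides along the shaker's y only, 16 mm either side of the middle; WHERE IT HAS STOPPED IS NOT REPORTED. It stays where it is left and takes about 9 N to push. The seated rack's y lies along the shaker's y.
- seat_mid (a point): Fixed point of the shaker: where the middle of the carriage's level black top is when mid-stroke, 120 mm above the shaker's underside. Two upright steel pins stand on the carriage 82 mm either side of its middle along y (x = 0): 8 mm in diameter, 22 mm tall, bevelled to 5 mm at the tip. rack_grip is 83 mm above this point when the plate rests on the pin tips, 61 mm when fully home.
- clamp_mid (a point): Fixed point of the shaker: where the middle of the clamp's red wing is when the carriage is mid-stroke (78 mm in front of seat_mid, 33 mm higher). The clamp rides on the carriage: its real place is off along shaker y by as much as the seated rack is, so it is 78 mm towards the front from rack_grip and 28 mm lower. The wing, centred on the pivot, is 10 mm thick, 36 mm long, 36 mm high.
- clamp (a joint): Swing clamp's turn in rad about its upright pivot. 0 = open: wing along shaker y, the steel nose below it (34 mm long) pointing to shaker +y, clear of the rack. Grows clockwise seen from above to a stop at 1.571: wing and nose along shaker x, nose over the front edge, 2 mm above the seated plate. Starts at 0 to 0.15. Stiff (0.08 N m), stays where left.
- mortar: Bystander: white mortar with its pestle, 108 mm across, 58 mm high (pestle to about 105 mm); origin at the centre of its underside.
- dish: Bystander: white evaporating dish, 72 mm across, 30 mm high; origin at the centre of its underside.
- crucible: Bystander: small white crucible, 46 mm across, 34 mm high; origin at the centre of its underside.
- dropper: Bystander: white dropper bottle with a green cap, 24 mm across, 68 mm high, standing between the rack and the shaker; origin at the centre of its underside.
- jar: Bystander: white jar with an orange lid, 44 mm across, 50 mm high; origin at the centre of its underside.
- burner: Bystander: red and black gas burner with a brass top, 90 mm across, 136 mm high; origin at the centre of its underside.
- tongs: Bystander: steel crucible tongs, 255 mm long, 8 mm thick, lying flat; origin under their middle.

How it is judged:
By the outcome, as a careful person would: the job done as asked, in the order asked, and still so for the second after the job is handed in, with the robot touching nothing.
It also fails if it takes over 72 s, if anything falls off the work surface, if the arm or the gripper's body presses on something with over 40 N, if the wrist force passes 120 N, or if a joint passes its speed limit or range.

## Robot

A 7-joint arm with a two-finger parallel gripper is mounted at the origin on the work surface. World frame = base frame: x ahead of the robot, y to its left, z up, the work surface at z = 0. Lengths are in m, angles in degrees, forces in N, time in s.
With the tool pointing down it reaches from about 0.425 to 0.875 m from the base axis. Payload 4.7 kg.
Tool frame: the origin (TCP) lies at the very end of the fingers, on their centre line; the grasp point (between the pads) lies env.grip_point_offset behind it (env.grip_point_offset is the distance from the TCP to the grasp point, in m); z points along the fingers, y is the direction in which the jaws open and shut (so a half turn about z gives the same grasp; the last joint's range is limited). The gripper opens to 87 mm and grips with 3 to 60 N. Pads are 19 mm wide; open, the fingers measure 117 mm over their backs; the gripper's body (75 mm by 190 mm) begins 51 mm behind the grasp point.
Start: joints at [-66.744, 18.392, -4.016, 83.108, 1.295, 78.541, -3.26], TCP at [0.248, 0.601, 0.223] pointing down, gripper open.
Joint ranges: [-163.93, 163.93], [-17.29, 119.83], [-79.2, 71.16], [3.27, 140.29], [-89.18, 269.18], [5.43, 117.66], [-154.24, 154.24]. Speed limits (degrees/s): [147.25, 147.25, 180, 180, 180, 180, 180].

## Interface

Orientations are given as [roll, pitch, yaw] about the fixed x, y, z axes, in that order (R = Rz(yaw) Ry(pitch) Rx(roll)).
In Python, from cell import env gives the robot as it stands.
- The arm moves only by the tool send_rows, never from a script. Its argument "plan" is a list of rows, each a list of 7 numbers: the finger opening in mm, from 0 to 87, then the shift along the tool's x, y, z in mm, then the turn, a rotation vector about the tool's x, y, z in rad. A call has 1 to 12 rows; each row shifts and turns the commanded pose from where the row before left it, along the tool's axes as they then stand; what a row does not reach is not made up. A row lasts 1/10 s, in which the tool goes at most 50 mm and 8.59 degrees, less where a joint would pass 70% of its speed; a pose out of reach is approached as far as the arm can. A call is refused whole if a number of a shift passes 50 or a number of a turn 0.15, either way. A call with a gripper value outside its range is refused whole. The fingers move at their own pace and stop on an object; "grip_force" is the grip in N (left out, the last holds). Time passes only in rows, so rows that do not move let the fingers close. It gives the time, the measured TCP pose, the force and the opening at its end, in the units of the state.
- env.get_obs(): the state, without advancing time (a new reading comes with each control period).
- env.read_camera(name): name is "scene" or "top"; returns the picture (400x640x3 uint8, red, green, blue); there is no depth.
- env.get_calibration(name): a dict with "fx", "fy", "cx", "cy" (pixels), "extrinsics" (4x4, takes a point from camera to world coordinates). Camera axes: x right, y down, z forward; pixel columns grow to the right and rows downward; lengths in m; the calibration is good to about 2 mm. A picture is of the moment at which its call begins. get_calibration takes no time and is no camera call.
- env.sign_off(): hands the job in, once; it reports no verdict.
Trained networks look in the newest picture that a camera, given by its name, has taken for a name from the list of things; names that differ only in an ending like _2 or _b are one class to them, and where a whole thing is asked for, a point or a joint stands for the part that bears it (a point fixed in the world has none). Each returns a list of dicts, best first, with "confidence" (0 to 1); they miss things now and then, are a little off and sometimes report something else, mostly with a low value. They report only what shows in the picture. A call takes as long as a camera call.
- env.regions_of(camera, query): "region" (400x640 bool, what is visible of it) and "rect" ([left, top, right, bottom] in pixels, round what is visible of it).
The state is a dict: "time_s": time; "qpos": joint angles; "joint_velocities": joint speeds; "effort": joint torques, N m; "tool_pos": TCP position; "tool_rot": TCP orientation; "force": force on the tool from outside, world axes, zero at the start; "wrist_torque": the same for the moment, N m; "grip_width": finger opening in m.
Only numpy, scipy, OpenCV 4.12 (cv2) and the standard library are available. Lean on these libraries where they do the work, as an engineer would, in place of code of your own. Each camera call takes 0.05 s, during which the arm holds its last target. There are 200 camera calls.

## Working session

There is one attempt and no reset: what is moved stays moved. The work goes in short steps, Python scripts to look and compute and a tool call to move; the robot and the scene stay as the last step left them, time stands still between calls to the robot, and variables do not carry over. Pictures are saved under pics/ and viewed, about 8 in all and at most 12, crops included, and the job is handed in when it is done.

Besides the shell and the picture viewer there is one more tool, called after ">>>" as a command line: name --pt "numbers of a row" for each row, then --argument value for the rest. send_rows: Moves the arm, as the interface text tells. Its arguments: {"type":"object","properties":{"plan":{"type":"array"},"grip_force":{"type":"number"}},"required":["plan"]}

```bash
ls; mkdir -p pics; python3 - <<'E'
from cell import env
import cv2,numpy as np
o=env.get_obs(); print(o['tool_pos'],o['tool_rot'],o['grip_width'],env.grip_point_offset,o['time_s'])
ims=[]
for c in('scene','top'):
    im=env.read_camera(c); cv2.imwrite(f'pics/{c}0.png',im[:,:,::-1]); k=env.get_calibration(c); print(c,k)
    for q in('rack_grip','shaker','clamp','rack_hole_a'):
        for r in env.regions_of(c,q)[:2]: print(q,r['confidence'],r['rect'],r['region'].sum())
E
```

```text
pics
[0.24807162 0.60020415 0.22145851] [-1.79890505e+02  7.78485082e-03  1.57552323e+02] 0.08674845944201882 0.0187 0.0
scene {'fx': 464.8718032189917, 'fy': 464.8718032189917, 'cx': 314.93747173235477, 'cy': 197.61073901838554, 'extrinsics': array([[-6.73376933e-01,  6.28757211e-01, -3.88880285e-01,
         1.14630769e+00],
       [ 7.39299150e-01,  5.72319287e-01, -3.54806145e-01,
         4.73233941e-01],
       [-5.23234897e-04, -5.26417138e-01, -8.50226278e-01,
         1.29366718e+00],
       [ 0.00000000e+00,  0.00000000e+00,  0.00000000e+00,
         1.00000000e+00]])}
rack_grip 0.8 [355.5, 231.1, 443.0, 299.1] 3141
shaker 0.93 [212.5, 103.6, 325.9, 202.2] 6283
shaker 0.43 [452.5, 302.1, 491.3, 342.6] 1187
rack_hole_a 0.74 [354.5, 228.9, 445.9, 293.2] 3167
top {'fx': 415.6570358982089, 'fy': 415.6570358982089, 'cx': 322.73772716439265, 'cy': 196.73780739469964, 'extrinsics': array([[ 0.01171384, -0.97987281,  0.19927886,  0.3008411 ],
       [-0.99992533, -0.01078481,  0.00574686, -0.01649704],
       [-0.00348201, -0.19933129, -0.97992597,  1.6358691 ],
       [ 0.        ,  0.        ,  0.        ,  1.        ]])}
rack_grip 0.75 [218.0, 191.1, 285.6, 234.7] 1806
shaker 0.74 [347.8, 182.4, 433.2, 252.0] 5129
clamp 0.52 [389.4, 235.4, 404.1, 240.7] 71
rack_hole_a 0.66 [222.5, 194.7, 286.9, 237.8] 1804
```

```bash
python3 - <<'E'
import cv2,numpy as np
t=cv2.imread('pics/top0.png'); s=cv2.imread('pics/scene0.png')
a=cv2.resize(t[150:290,200:460],(800,431),interpolation=cv2.INTER_CUBIC)
cv2.imwrite('pics/top0c.png',a)
cv2.imwrite('pics/scene0c.png',cv2.resize(s[80:340,190:510],(738,600),interpolation=cv2.INTER_CUBIC))
E
```

```text
(no output)
```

View pics/top0c.png

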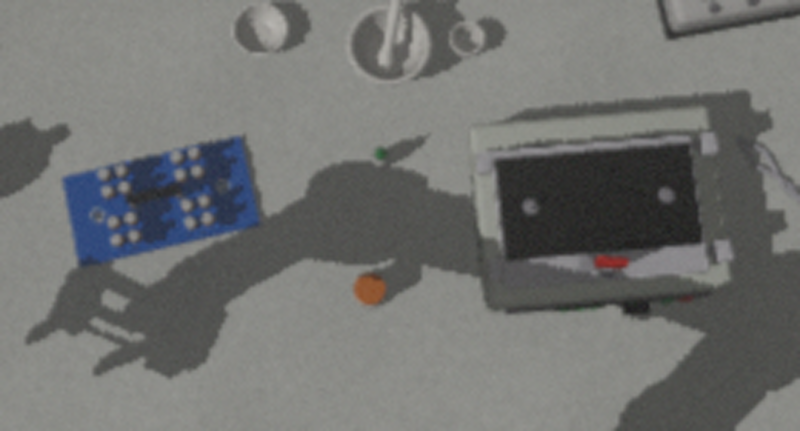

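View pics/scene0c.png

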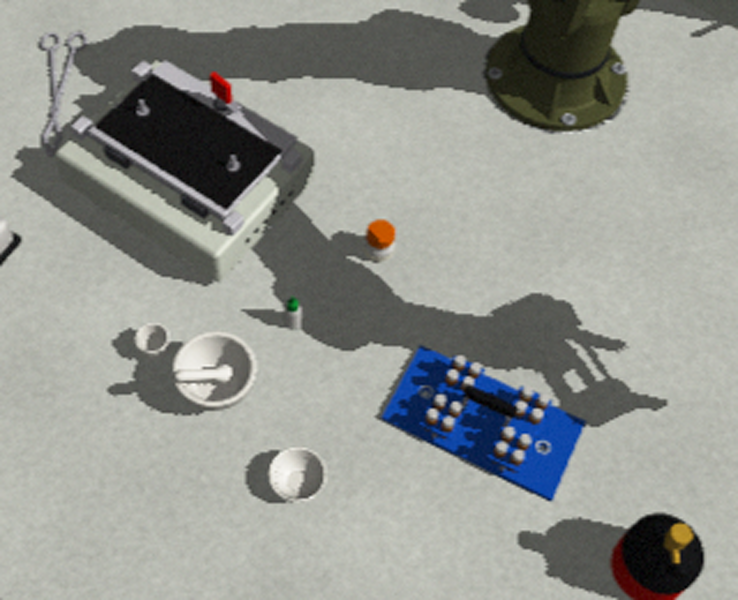

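The top crop shows the rack at left, its bar at about (157,190) and holes at (97,213) and (222,186). The pins are at (531,206) and (667,194), and the red wing at (612,262). The scene crop agrees with this, and the dropper and jar stand between rack and shaker. Next I measure.

```bash
cat > h.py <<'E'
import cv2,numpy as np
from cell import env
from scipy.optimize import minimize,least_squares
K={c:env.get_calibration(c) for c in('scene','top')}
def proj(c,P):
    k=K[c];T=np.linalg.inv(k['extrinsics']);p=np.atleast_2d(P)@T[:3,:3].T+T[:3,3]
    return np.c_[k['fx']*p[:,0]/p[:,2]+k['cx'],k['fy']*p[:,1]/p[:,2]+k['cy']]
def back(c,uv,z):
    k=K[c];E=k['extrinsics'];d=E[:3,:3]@[(uv[0]-k['cx'])/k['fx'],(uv[1]-k['cy'])/k['fy'],1]
    return E[:3,3]+d*(z-E[2,3])/d[2]
def box(p,hx,hy,z0,z1):
    c,s=np.cos(p[2]),np.sin(p[2])
    return np.array([[p[0]+c*a-s*b,p[1]+s*a+c*b,z] for a in(-hx,hx) for b in(-hy,hy) for z in(z0,z1)])
def fitbox(masks,p0,hx,hy,z0,z1):
    H={c:cv2.convexHull(max(cv2.findContours(m.astype(np.uint8),0,1)[0],key=cv2.contourArea)) for c,m in masks.items()}
    O={}
    for c,h in H.items():   # densified hull outline
        q=h[:,0].astype(float);n=np.roll(q,-1,0)
        O[c]=np.vstack([a+(b-a)*t for a,b in zip(q,n) for t in np.arange(0,1,1/max(1,np.hypot(*(b-a))))])
    def res(p):
        r=[]
        for c in O:
            m=cv2.convexHull(proj(c,box(p,hx,hy,z0,z1)).astype(np.float32))
            r+=[cv2.pointPolygonTest(m,tuple(map(float,x)),True)-.5 for x in O[c]]
        return np.array(r)
    s=least_squares(res,p0,loss='soft_l1',diff_step=1e-4,x_scale=[.01,.01,.05])
    return s.x,np.sqrt(np.mean(res(s.x)**2))
E
python3 - <<'E'
from h import *
ims={c:cv2.imread(f'pics/{c}0.png') for c in K}
blue={}
for c,im in ims.items():
    b,g,r=[im[:,:,i].astype(int) for i in range(3)]
    m=(b>1.6*r)&(b>r+25)
    n,l,st,_=cv2.connectedComponentsWithStats(m.astype(np.uint8)); i=1+st[1:,4].argmax(); blue[c]=l==i; print(c,st[i])
p0=[*back('top',(250,212),.008)[:2],np.radians(12)]
for cs in(['top'],['scene'],['top','scene']):
    p,e=fitbox({c:blue[c] for c in cs},p0,.06,.118,0,.008); print(cs,p[:2],np.degrees(p[2]),e)
for c in ims: # hole rings
    for s in(1,-1):
        a=p[2];P=[p[0]-s*.082*np.sin(a),p[1]+s*.082*np.cos(a),.008];print(c,'hole',proj(c,P))
# pins
sc=3.077
g0={'top':[(531/sc+200,206/sc+150),(667/sc+200,194/sc+150)],'scene':[(190+233/2.306,80+161/2.306),(190+142/2.306,80+107/2.306)]}
for i in(0,1):
    uv={}
    for c in ims:
        g=cv2.cvtColor(ims[c],6).astype(float);x,y=map(round,g0[c][i]);w=g[y-6:y+7,x-5:x+6];w=np.clip(w-np.median(w)-25,0,None)
        Y,X=np.mgrid[y-6:y+7,x-5:x+6];uv[c]=np.array([(w*X).sum(),(w*Y).sum()])/w.sum();print(c,uv[c],back(c,uv[c],.131))
    f=least_squares(lambda P:np.r_[proj('top',P)[0]-uv['top'],proj('scene',P)[0]-uv['scene']],[.5,-.4,.13]);print('tri',f.x,f.fun)
im=ims['top'];b,g,r=[im[:,:,i].astype(int) for i in range(3)]
for c,im in ims.items():
    b,g,r=[im[:,:,i].astype(int) for i in range(3)];m=(r>120)&(g<60)&(b<60)
    m2=np.zeros_like(m);x0,y0,x1,y1=(380,225,415,245) if c=='top' else (275,105,300,130);m2[y0:y1,x0:x1]=m[y0:y1,x0:x1]
    Y,X=np.nonzero(m2);print('wing',c,X.mean(),Y.mean(),back(c,(X.mean(),Y.mean()),.155))
E
```

```text
scene [ 564  269   76  131 5590]
top [  49  221   80   82 3920]
['top'] [0.37401318 0.90358175] 15.713014829818977 15.63687311281289
['scene'] [0.33414311 0.8439328 ] -71.71329574695051 12.729726672637067
['top', 'scene'] [0.34947441 0.85227337] -73.13910387285173 18.11433200549445
scene hole [[610.67864544 369.89248375]]
scene hole [[618.12876006 314.8589269 ]]
top hole [[ 96.37057263 245.39733741]]
top hole [[103.81327689 286.59471179]]
scene [291.14605263 150.60789474] [ 0.53652043 -0.18399234  0.131     ]
top [371.5940367  216.79587156] [ 0.53398601 -0.187216    0.131     ]
tri [ 0.53429551 -0.18714478  0.12628886] [-0.163859    0.11156476 -0.16610229 -0.03730448]
scene [251.57710843 126.73674699] [ 0.5528742  -0.34651795  0.131     ]
top [415.8762279 212.9194499] [ 0.55014929 -0.34950029  0.131     ]
tri [ 0.55064156 -0.35016165  0.12631507] [-0.09974099  0.07518676 -0.10744974 -0.02641835]
wing scene 286.0857142857143 116.25714285714285 [ 0.45968267 -0.27906915  0.155     ]
wing top 398.0 234.38095238095238 [ 0.46790776 -0.27791512  0.155     ]
```

```bash
python3 - <<'E'
from h import *
ims={c:cv2.imread(f'pics/{c}0.png') for c in K}
blue={}
R={'top':(210,185,295,245),'scene':(345,220,455,305)}
for c,im in ims.items():
    b,g,r=[im[:,:,i].astype(int) for i in range(3)]
    m=(b>1.6*r)&(b>r+25);m2=np.zeros_like(m);x0,y0,x1,y1=R[c];m2[y0:y1,x0:x1]=m[y0:y1,x0:x1]
    m2=cv2.morphologyEx(m2.astype(np.uint8),3,np.ones((5,5)))
    n,l,st,_=cv2.connectedComponentsWithStats(m2); i=1+st[1:,4].argmax(); blue[c]=l==i; print(c,st[i])
p0=[*back('top',(250,212),.008)[:2],np.radians(12)]
for cs in(['top'],['scene'],['top','scene']):
    p,e=fitbox({c:blue[c] for c in cs},p0,.06,.118,0,.008); print(cs,p[:2],np.degrees(p[2]),e)
vis=[]
for c in ims:
    sc=7;x0,y0,x1,y1=R[c];v=cv2.resize(ims[c][y0:y1,x0:x1],None,fx=sc,fy=sc,interpolation=cv2.INTER_CUBIC)
    a=p[2]
    for d,z in((.082,.008),(-.082,.008),(.034,.061),(-.034,.061)):
        q=(proj(c,[p[0]-d*np.sin(a),p[1]+d*np.cos(a),z])[0]-[x0,y0]+.5)*sc;cv2.circle(v,tuple(map(int,q)),5,(0,255,255),1)
    h=cv2.convexHull(proj(c,box(p,.06,.118,0,.008)).astype(np.float32));cv2.polylines(v,[((h-[x0,y0]+.5)*sc).astype(int)],True,(0,255,0),1)
    vis.append(v)
vis[1]=vis[1][:,:];W=max(v.shape[1] for v in vis)
o=np.vstack([cv2.copyMakeBorder(v,0,0,0,W-v.shape[1],0) for v in vis]);o=cv2.resize(o,None,fx=.59,fy=.59);cv2.imwrite('pics/rackfit.png',o);print(o.shape)
E
```

```text
scene [ 355  230   89   67 2851]
top [ 221  195   63   41 1613]
['top'] [0.55569035 0.27296365] 13.726135011439544 0.19438573636844364
['scene'] [0.55247322 0.27390279] 13.979208187945735 1.133758359778645
['top', 'scene'] [0.55404252 0.27362534] 13.916336246171268 0.9798861487652654
(599, 454, 3)
```

View pics/rackfit.png

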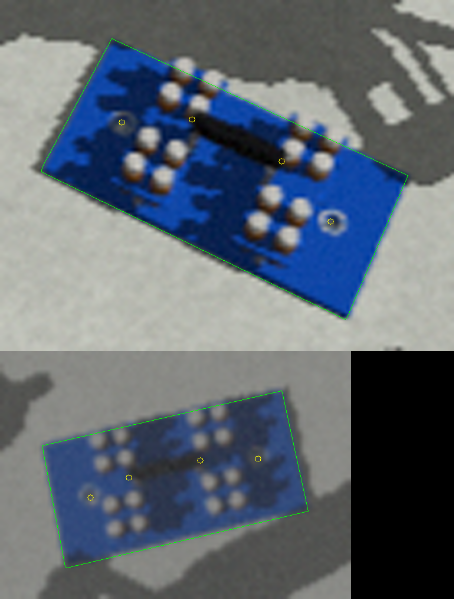

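The fitted outline lies on the plate in both views, and the hole and bar marks coincide. The rack is at about (0.555, 0.273), yaw 13.8°. Now I turn the tool and go above it.

>>> send_rows --pt "87 0 0 0 0 0 0.134" --pt "87 0 0 0 0 0 0.134" --pt "87 0 0 0 0 0 0.134" --pt "87 0 0 0 0 0 0.134" --pt "87 0 0 0 0 0 0.134" --pt "87 0 0 0 0 0 0.134" --pt "87 0 0 0 0 0 0.134" --grip_force 40

```text
time_s: 1.2
tool_pos: [0.2482, 0.6008, 0.2226]
tool_rot: [180.0, -0.0, 103.5]
force: [-0.8, -0.1, -0.4]
grip_width: 0.0873
```

>>> send_rows --pt "60 -40 22 0 0 0 0" --pt "60 -40 22 0 0 0 0" --pt "60 -40 22 0 0 0 0" --pt "60 -40 22 0 0 0 0" --pt "60 -40 22 0 0 0 0" --pt "60 -40 22 5 0 0 0" --pt "60 -40 22 5 0 0 0" --pt "60 -40 22 10 0 0 0" --pt "60 -40 22 10 0 0 0" --pt "60 -31 22 10 0 0 0" --pt "60 0 0 0 0 0 0" --pt "60 0 0 0 0 0 0"

```text
time_s: 2.4
tool_pos: [0.5555, 0.2727, 0.1822]
tool_rot: [-180.0, -0.0, 103.7]
force: [-0.3, 0.9, 0.2]
grip_width: 0.0599
```

>>> send_rows --pt "60 0 0 25 0 0 0" --pt "60 0 0 25 0 0 0" --pt "60 0 0 25 0 0 0" --pt "60 0 0 25 0 0 0" --pt "60 0 0 20 0 0 0" --pt "60 0 0 12 0 0 0" --pt "60 0 0 8 0 0 0" --pt "60 0 0 0 0 0 0"

```text
time_s: 3.2
tool_pos: [0.5544, 0.2743, 0.0421]
tool_rot: [-179.9, -0.0, 103.9]
force: [0.3, -0.1, 0.5]
grip_width: 0.0599
```

>>> send_rows --pt "0 0 0 0 0 0 0" --pt "0 0 0 0 0 0 0" --pt "0 0 0 0 0 0 0" --pt "0 0 0 0 0 0 0" --pt "0 0 0 0 0 0 0" --pt "0 0 0 0 0 0 0" --pt "0 0 0 0 0 0 0" --pt "0 0 0 0 0 0 0"

```text
time_s: 4.0
tool_pos: [0.5555, 0.2736, 0.0427]
tool_rot: [180.0, -0.0, 103.8]
force: [0.8, 0.3, -0.8]
grip_width: 0.0118
```

>>> send_rows --pt "0 0 0 -5 0 0 0" --pt "0 0 0 -15 0 0 0" --pt "0 0 0 -30 0 0 0" --pt "0 0 0 -30 0 0 0" --pt "0 0 0 -30 0 0 0" --pt "0 0 0 -30 0 0 0" --pt "0 0 0 -30 0 0 0" --pt "0 0 0 -20 0 0 0" --pt "0 0 0 -10 0 0 0" --pt "0 0 0 0 0 0 0" --pt "0 0 0 0 0 0 0" --grip_force 55

```text
time_s: 5.1
tool_pos: [0.5545, 0.2732, 0.2413]
tool_rot: [-179.9, 0.0, 103.8]
force: [-0.4, -0.2, -6.5]
grip_width: 0.0113
```

>>> send_rows --pt "0 0 0 0 0 0 0.035" --pt "0 0 0 0 0 0 0.035" --pt "0 0 0 0 0 0 0.035" --pt "0 0 0 0 0 0 0.036" --pt "0 -10 -1.2 0 0 0 0" --pt "0 -25 -3.1 0 0 0 0" --pt "0 -35 -4.3 0 0 0 0" --pt "0 -35 -4.3 0 0 0 0" --pt "0 -35 -4.3 0 0 0 0" --pt "0 -35 -4.3 0 0 0 0" --pt "0 -35 -4.3 0 0 0 0" --pt "0 -35 -4.3 0 0 0 0"

```text
time_s: 6.3
tool_pos: [0.5485, 0.0243, 0.2416]
tool_rot: [-179.9, 0.0, 95.7]
force: [0.4, 0.1, -6.2]
grip_width: 0.0114
```

>>> send_rows --pt "0 -35 -4.3 0 0 0 0" --pt "0 -35 -4.3 0 0 0 0" --pt "0 -35 -4.3 0 0 0 0" --pt "0 -35 -4.3 0 0 0 0" --pt "0 -35 -4.3 0 0 0 0" --pt "0 -35 -4.3 0 0 0 0" --pt "0 -35 -4.3 0 0 0 0" --pt "0 -28 -3.4 0 0 0 0" --pt "0 -15 -1.8 0 0 0 0" --pt "0 -5 -0.7 0 0 0 0" --pt "0 0 0 0 0 0 0" --pt "0 0 0 0 0 0 0"

```text
time_s: 7.5
tool_pos: [0.5432, -0.2668, 0.242]
tool_rot: [-180.0, -0.1, 95.8]
force: [0.5, 0.3, -5.8]
grip_width: 0.0115
```

```bash
python3 - <<'E'
from h import *
o=env.get_obs();t=o['tool_pos'];print(t,o['tool_rot'],o['force'],o['wrist_torque'],o['time_s'])
R={'top':(310,150,460,290),'scene':(180,30,360,220)}
blue={};ims={}
for c in K:
    im=env.read_camera(c)[:,:,::-1].copy();ims[c]=im;cv2.imwrite(f'pics/{c}1.png',im)
    b,g,r=[im[:,:,i].astype(int) for i in range(3)]
    m=(b>1.6*r)&(b>r+25);m2=np.zeros_like(m);x0,y0,x1,y1=R[c];m2[y0:y1,x0:x1]=m[y0:y1,x0:x1]
    blue[c]=cv2.morphologyEx(m2.astype(np.uint8),3,np.ones((5,5)))
zb=t[2]+.0187-.061
p0=[t[0],t[1],np.radians(5.7)]
for cs in(['top'],['scene'],['top','scene']):
    p,e=fitbox({c:blue[c] for c in cs},p0,.06,.118,zb,zb+.008); print(cs,p[:2],np.degrees(p[2]),e)
v=[cv2.resize(ims[c][R[c][1]:R[c][3],R[c][0]:R[c][2]],(400,400),interpolation=cv2.INTER_CUBIC) for c in K]
cv2.imwrite('pics/hover.png',np.hstack(v))
E
```

```text
[ 0.54317704 -0.26676199  0.24200885] [-1.79969513e+02 -9.96235597e-02  9.58304166e+01] [ 0.45974418  0.26836968 -5.81706017] [-0.01542307  0.04372313 -0.00221944] 7.5
['top'] [ 0.5426005  -0.26524701] 5.29351234854051 5.533901072249167
['scene'] [ 0.5417734  -0.26217522] 7.089309981577643 2.7806545550555897
['top', 'scene'] [ 0.54253599 -0.26322824] 6.463748687700363 4.074357586609184
```

View pics/hover.png

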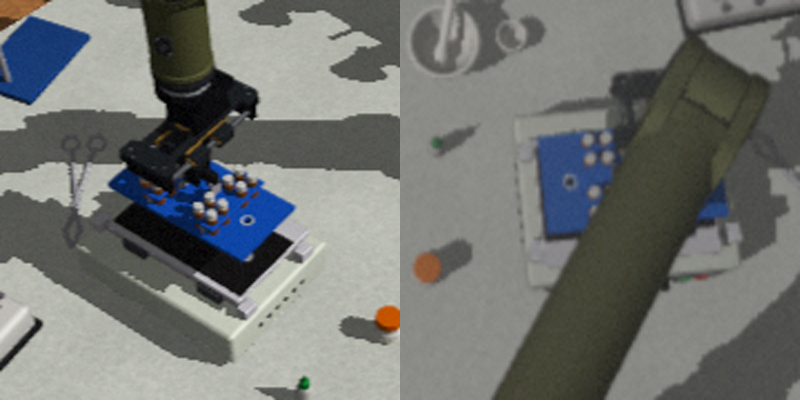

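The hover views show the rack level over the carriage. The +y ring is at top ≈(373.7,213.7) and scene ≈(291.6,134.5), with the arm hiding the rest. I check that ring against its expected place.

```bash
python3 - <<'E'
from h import *
t=np.array([ 0.54317704,-0.26676199,0.24200885]);z=t[2]+.0187-.053;a=np.radians(5.83)
P=np.r_[t[:2]+.082*np.array([-np.sin(a),np.cos(a)]),z];print('expected',P)
for c,g in(('top',(373.75,213.7)),('scene',(291.6,134.5))):
    im=cv2.imread(f'pics/{c}1.png').astype(float);x,y=map(round,g);r=5
    w=im[y-r:y+r+1,x-r:x+r+1,2];w=np.clip(w-np.median(w)-15,0,None);Y,X=np.mgrid[y-r:y+r+1,x-r:x+r+1]
    uv=np.array([(w*X).sum(),(w*Y).sum()])/w.sum();print(c,uv,'exp',proj(c,P)[0],back(c,uv,z)-P)
E
```

```text
expected [ 0.53484771 -0.18518612  0.20770885]
top [373.11496746 212.90238612] exp [373.47136141 213.18962161] [ 9.97510092e-04  1.22593890e-03 -5.55111512e-17]
scene [290.66241685 134.24889135] exp [290.11971583 134.40843498] [-1.53911484e-03  7.77708781e-04 -5.55111512e-17]
```

>>> send_rows --pt "0 -2.6 -1.0 0 0 0 0" --pt "0 0 0 15 0 0 0" --pt "0 0 0 15 0 0 0" --pt "0 0 0 10 0 0 0" --pt "0 0 0 8 0 0 0" --pt "0 0 0 5 0 0 0" --pt "0 0 0 0 0 0 0" --pt "0 0 0 0 0 0 0"

```text
time_s: 8.4
tool_pos: [0.5426, -0.2712, 0.1899]
tool_rot: [180.0, 0.0, 95.7]
force: [0.7, -0.3, -6.1]
grip_width: 0.0113
```

>>> send_rows --pt "0 0 0 1 0 0 0" --pt "0 0 0 1 0 0 0" --pt "0 0 0 1 0 0 0" --pt "0 0 0 1 0 0 0" --pt "0 0 0 0 0 0 0"

```text
time_s: 8.9
tool_pos: [0.5423, -0.271, 0.1854]
tool_rot: [-180.0, -0.0, 95.7]
force: [-0.1, 0.3, -6.1]
grip_width: 0.0114
```

>>> send_rows --pt "0 0 0 1 0 0 0" --pt "0 0 0 1 0 0 0" --pt "0 0 0 0 0 0 0"

```text
time_s: 9.2
tool_pos: [0.5424, -0.2711, 0.1834]
tool_rot: [180.0, -0.0, 95.7]
force: [-0.5, 0.1, -6.0]
grip_width: 0.0119
```

>>> send_rows --pt "0 0 0 1 0 0 0" --pt "0 0 0 0 0 0 0"

```text
time_s: 9.4
tool_pos: [0.5426, -0.2711, 0.1827]
tool_rot: [180.0, 0.0, 95.7]
force: [0.2, -0.2, -5.2]
grip_width: 0.0111
```

>>> send_rows --pt "0 0 0 1 0 0 0" --pt "0 0 0 0 0 0 0"

```text
time_s: 9.6
tool_pos: [0.5427, -0.2711, 0.1816]
tool_rot: [180.0, 0.0, 95.7]
force: [1.4, -0.4, -6.5]
grip_width: 0.0113
```

>>> send_rows --pt "0 0 0 1 0 0 0" --pt "0 0 0 0 0 0 0"

```text
time_s: 9.8
tool_pos: [0.5427, -0.2711, 0.1806]
tool_rot: [180.0, 0.0, 95.7]
force: [2.0, 0.5, -5.8]
grip_width: 0.0114
```

```bash
python3 -c "
from cell import env
o=env.get_obs();print(o['force'],o['wrist_torque'])"
```

```text
[ 2.04026896  0.49827356 -5.77701586] [-0.19374254 -0.33778614 -0.06121185]
```

No vertical load 4 mm below tip height, so the holes are catching. The pins push towards +x, so I follow that.

>>> send_rows --pt "0 0 0.7 0 0 0 0" --pt "0 0 0 1 0 0 0" --pt "0 0 0 0 0 0 0"

```text
time_s: 10.1
tool_pos: [0.543, -0.2709, 0.1793]
tool_rot: [-180.0, -0.0, 95.7]
force: [0.5, 0.5, -5.8]
grip_width: 0.0115
```

```bash
python3 -c "
from cell import env
o=env.get_obs();print(o['force'],o['wrist_torque'])"
```

```text
[ 0.53634298  0.45764018 -5.82920961] [-0.13037698 -0.21178678 -0.05647738]
```

>>> send_rows --pt "0 0.3 0.3 0 0 0 0" --pt "0 0 0 1 0 0 0" --pt "0 0 0 1 0 0 0" --pt "0 0 0 0 0 0 0"

```text
time_s: 10.5
tool_pos: [0.5433, -0.2705, 0.1773]
tool_rot: [-180.0, -0.0, 95.7]
force: [0.8, -0.1, -5.5]
grip_width: 0.0111
```

>>> send_rows --pt "0 0 0 1 0 0 0" --pt "0 0 0 1 0 0 0" --pt "0 0 0 0 0 0 0"

```text
time_s: 10.8
tool_pos: [0.5433, -0.2705, 0.1754]
tool_rot: [-180.0, -0.0, 95.7]
force: [-0.2, -0.7, -5.7]
grip_width: 0.0115
```

```bash
python3 -c "
from cell import env
o=env.get_obs();print(o['force'],o['wrist_torque'])"
```

```text
[-0.18931948 -0.74558458 -5.70603668] [-0.10676694 -0.11082295 -0.03515244]
```

Free now. I lower gently towards home (TCP ≈ 0.162).

>>> send_rows --pt "0 0 0 1.5 0 0 0" --pt "0 0 0 1.5 0 0 0" --pt "0 0 0 1 0 0 0" --pt "0 0 0 0 0 0 0"

```text
time_s: 11.2
tool_pos: [0.5433, -0.2706, 0.1713]
tool_rot: [-180.0, -0.0, 95.7]
force: [0.8, 1.3, -6.5]
grip_width: 0.0116
```

>>> send_rows --pt "0 0 0 1.5 0 0 0" --pt "0 0 0 1.5 0 0 0" --pt "0 0 0 1 0 0 0" --pt "0 0 0 0 0 0 0"

```text
time_s: 11.6
tool_pos: [0.5433, -0.2706, 0.1674]
tool_rot: [-180.0, -0.0, 95.7]
force: [-0.1, -0.4, -5.5]
grip_width: 0.0118
```

>>> send_rows --pt "0 0 0 1 0 0 0" --pt "0 0 0 1 0 0 0" --pt "0 0 0 0 0 0 0"

```text
time_s: 11.9
tool_pos: [0.5434, -0.2706, 0.1654]
tool_rot: [-180.0, -0.0, 95.7]
force: [0.6, -1.0, -5.8]
grip_width: 0.0114
```

>>> send_rows --pt "0 0 0 1 0 0 0" --pt "0 0 0 1 0 0 0" --pt "0 0 0 0 0 0 0"

```text
time_s: 12.2
tool_pos: [0.5433, -0.2706, 0.1634]
tool_rot: [-180.0, -0.0, 95.7]
force: [1.1, -0.2, -4.7]
grip_width: 0.0113
```

>>> send_rows --pt "0 0 0 0.7 0 0 0" --pt "0 0 0 0 0 0 0"

```text
time_s: 12.4
tool_pos: [0.5434, -0.2706, 0.1628]
tool_rot: [-180.0, -0.0, 95.7]
force: [0.6, -0.0, -6.1]
grip_width: 0.0117
```

>>> send_rows --pt "0 0 0 0.7 0 0 0" --pt "0 0 0 0 0 0 0"

```text
time_s: 12.6
tool_pos: [0.5434, -0.2706, 0.1627]
tool_rot: [180.0, -0.0, 95.7]
force: [-1.0, 0.6, -2.6]
grip_width: 0.0113
```

>>> send_rows --pt "0 0 0 0.6 0 0 0" --pt "0 0 0 0 0 0 0"

```text
time_s: 12.8
tool_pos: [0.5435, -0.2706, 0.1627]
tool_rot: [180.0, -0.0, 95.7]
force: [-2.7, 2.7, 4.6]
grip_width: 0.0116
```

```bash
python3 -c "
from cell import env
o=env.get_obs();print(o['force'],o['wrist_torque'])"
```

```text
[-2.71073525  2.69169402  4.62951299] [ 0.39808301  0.77186349 -0.00563808]
```

The rack rests at TCP 0.1627 (expected 0.162), level, with the weight carried. I release and rise.

>>> send_rows --pt "40 0 0 0 0 0 0" --pt "40 0 0 0 0 0 0" --pt "40 0 0 0 0 0 0" --pt "40 0 0 0 0 0 0" --pt "40 0 0 -5 0 0 0" --pt "40 0 0 -15 0 0 0" --pt "40 0 0 -25 0 0 0" --pt "40 0 0 -25 0 0 0" --pt "40 0 0 -10 0 0 0" --pt "40 0 0 0 0 0 0" --grip_force 25

```text
time_s: 13.8
tool_pos: [0.5444, -0.2713, 0.2439]
tool_rot: [179.8, 0.1, 95.7]
force: [-0.4, -0.8, -0.6]
grip_width: 0.04
```

```bash
python3 - <<'E'
from h import *
o=env.get_obs();t=o['tool_pos'];print(t,o['force'])
a=np.radians(5.73);ex=np.array([np.cos(a),np.sin(a)])
C=np.array([.5434,-.2706])-.078*ex;print('clamp exp',C)
R={'top':(310,150,460,290),'scene':(180,60,360,210)}
v=[]
for c in K:
    im=env.read_camera(c)[:,:,::-1].copy();cv2.imwrite(f'pics/{c}2.png',im);print(c,'exp wing px',proj(c,[*C,.155]))
    b,g,r=[im[:,:,i].astype(int) for i in range(3)];m=(r>90)&(g<.5*r)&(b<.5*r);x,y=map(int,proj(c,[*C,.155])[0]);m2=np.zeros_like(m);m2[y-13:y+14,x-13:x+14]=m[y-13:y+14,x-13:x+14]
    Y,X=np.nonzero(m2);print(len(X),X.mean() if len(X) else 0,Y.mean() if len(X) else 0)
    if len(X): print(back(c,(X.mean(),Y.mean()),.155))
    v.append(cv2.resize(im[R[c][1]:R[c][3],R[c][0]:R[c][2]],(400,400),interpolation=cv2.INTER_CUBIC))
cv2.imwrite('pics/rel.png',np.hstack(v))
E
```

```text
[ 0.54437346 -0.27130123  0.24386952] [-0.35061327 -0.82820478 -0.63516037]
clamp exp [ 0.46578973 -0.27838758]
scene exp wing px [[284.91663287 117.42657294]]
40 286.35 116.65
[ 0.46030862 -0.27727062  0.155     ]
top exp wing px [[398.14706538 234.97505542]]
0 0 0
```

View pics/rel.png

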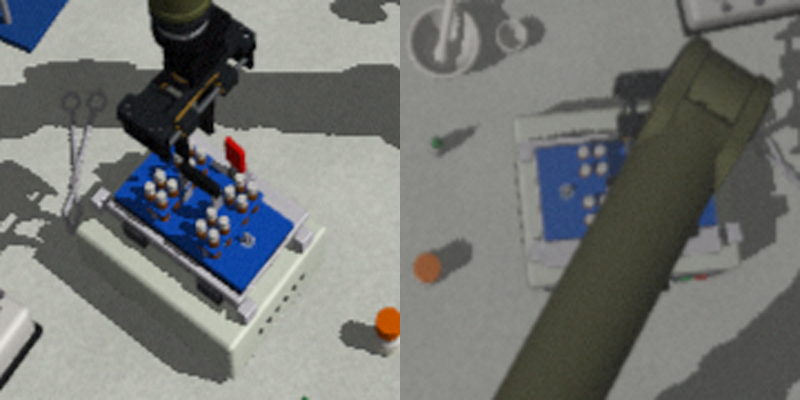

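The rack is flat on the carriage, its bar free, and the open red wing stands in front (scene crop (235,155)). The computed clamp centre is (0.466,-0.278). I move over it, allowing 3° for its starting turn.

>>> send_rows --pt "40 0 -15 0 0 0 0" --pt "40 0 -25 0 0 0 0" --pt "40 0 -25 0 0 0 0" --pt "40 0 -12.5 0 0 0 0" --pt "40 0 0 0 0 0 0.05" --pt "40 0 0 0 0 0 0" --pt "40 0 0 0 0 0 0" --pt "40 0 0 0 0 0 0"

```text
time_s: 14.7
tool_pos: [0.4666, -0.278, 0.2412]
tool_rot: [-180.0, 0.0, 93.0]
force: [0.3, -0.0, -0.4]
grip_width: 0.0397
```

```bash
python3 - <<'E'
from h import *
im=env.read_camera('scene')[:,:,::-1].copy()
o=env.get_obs();t=o['tool_pos'];print(t,o['tool_rot'],o['force'])
cv2.imwrite('pics/ab.png',cv2.resize(im[70:180,220:350],(780,660))[:600])
E
```

```text
[ 0.46658862 -0.2781107   0.24121153] [-1.79965478e+02  7.42084896e-03  9.29346543e+01] [-0.46464563 -0.07897899 -0.53079498]
```

View pics/ab.png

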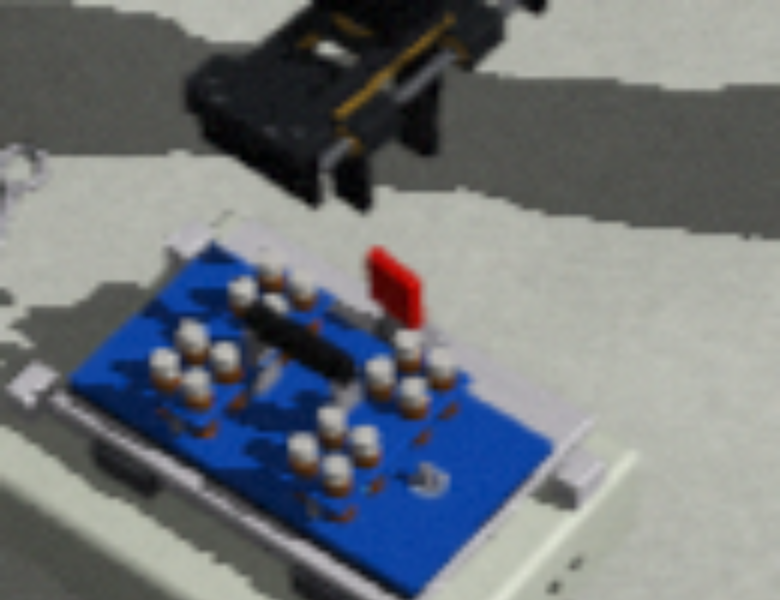

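The fingers straddle the wing line (fingers at ≈(345..430,190), wing top at ≈(393,265)). Descending.

>>> send_rows --pt "40 0 0 20 0 0 0" --pt "40 0 0 25 0 0 0" --pt "40 0 0 20 0 0 0" --pt "40 0 0 15 0 0 0" --pt "40 0 0 10 0 0 0" --pt "40 0 0 7 0 0 0" --pt "40 0 0 0 0 0 0"

```text
time_s: 15.45
tool_pos: [0.4661, -0.2782, 0.144]
tool_rot: [-179.9, -0.0, 92.9]
force: [0.0, -0.1, -0.6]
grip_width: 0.0397
```

>>> send_rows --pt "0 0 0 0 0 0 0" --pt "0 0 0 0 0 0 0" --pt "0 0 0 0 0 0 0" --pt "0 0 0 0 0 0 0" --pt "0 0 0 0 0 0 0" --pt "0 0 0 0 0 0 0"

```text
time_s: 16.05
tool_pos: [0.4667, -0.2784, 0.1449]
tool_rot: [179.9, 0.0, 92.9]
force: [0.5, -1.0, 1.2]
grip_width: 0.0101
```

```bash
python3 -c "
from cell import env
o=env.get_obs();print(o['tool_pos'],o['force'],o['wrist_torque'],o['qpos'])"
```

```text
[ 0.4666778  -0.27842017  0.14490326] [ 0.48608254 -1.04459468  1.24212268] [-0.0263586  -0.08220134 -0.01675213] [ -9.54860255   9.80650424  41.57164314 105.49414969  -7.06835186
  67.24025375  37.20877396]
```

>>> send_rows --pt "0 0 0 0 0 0 0.05" --pt "0 0 0 0 0 0 0.08" --pt "0 0 0 0 0 0 0.08" --pt "0 0 0 0 0 0 0.08" --pt "0 0 0 0 0 0 0.08" --pt "0 0 0 0 0 0 0.08" --pt "0 0 0 0 0 0 0.08" --pt "0 0 0 0 0 0 0.08" --pt "0 0 0 0 0 0 0.08" --pt "0 0 0 0 0 0 0.08" --pt "0 0 0 0 0 0 0"

```text
time_s: 17.15
tool_pos: [0.4669, -0.2785, 0.1449]
tool_rot: [179.9, -0.0, 48.7]
force: [2.0, -0.3, 2.2]
grip_width: 0.0099
```

```bash
python3 -c "
from cell import env
o=env.get_obs();print(o['tool_pos'],o['force'],o['wrist_torque'])"
```

```text
[ 0.46692755 -0.27845143  0.14491866] [ 1.96157387 -0.2513832   2.15225237] [-0.05523825 -0.20813206 -0.07735546]
```

>>> send_rows --pt "0 0 0 0 0 0 0.07" --pt "0 0 0 0 0 0 0.08" --pt "0 0 0 0 0 0 0.08" --pt "0 0 0 0 0 0 0.08" --pt "0 0 0 0 0 0 0.08" --pt "0 0 0 0 0 0 0.08" --pt "0 0 0 0 0 0 0.08" --pt "0 0 0 0 0 0 0.08" --pt "0 0 0 0 0 0 0.06" --pt "0 0 0 0 0 0 0.03" --pt "0 0 0 0 0 0 0"

```text
time_s: 18.25
tool_pos: [0.467, -0.2787, 0.1449]
tool_rot: [179.9, -0.1, 7.6]
force: [2.5, -1.8, 0.4]
grip_width: 0.0099
```

```bash
python3 -c "
from cell import env
o=env.get_obs();print(o['tool_pos'],o['force'],o['wrist_torque'])"
```

```text
[ 0.46702322 -0.2786829   0.14492345] [ 2.45938403 -1.79682671  0.38315113] [-0.30971674 -0.50903694 -0.06102921]
```

>>> send_rows --pt "0 0 0 0 0 0 0.02" --pt "0 0 0 0 0 0 0.015" --pt "0 0 0 0 0 0 0"

```text
time_s: 18.55
tool_pos: [0.467, -0.2787, 0.1449]
tool_rot: [179.9, -0.1, 5.5]
force: [4.5, -1.6, 2.0]
grip_width: 0.0099
```

```bash
python3 -c "
from cell import env
o=env.get_obs();print(o['tool_pos'],o['tool_rot'],o['force'],o['wrist_torque'])"
```

```text
[ 0.46695984 -0.27866885  0.14491097] [ 1.79946738e+02 -8.04658809e-02  5.51288381e+00] [ 4.49971801 -1.63280088  2.03486289] [-0.47213764 -0.78960768  0.15199549]
```

>>> send_rows --pt "0 0 0 0 0 0 0.02" --pt "0 0 0 0 0 0 0"

```text
time_s: 18.75
tool_pos: [0.4669, -0.2787, 0.1449]
tool_rot: [179.9, -0.1, 4.4]
force: [5.0, -1.6, 1.5]
grip_width: 0.0097
```

```bash
python3 -c "
from cell import env
o=env.get_obs();print(o['tool_pos'],o['tool_rot'],o['force'],o['wrist_torque'])"
```

```text
[ 0.46691826 -0.27866597  0.1449023 ] [ 1.79941575e+02 -6.98739766e-02  4.37080448e+00] [ 5.01888282 -1.56726886  1.51701597] [-0.52668022 -0.8693526   0.50245522]
```

The stop is felt: the moment rose to 0.5 N m at yaw ≈5°. I release, rise and retreat clear.

>>> send_rows --pt "40 0 0 0 0 0 0" --pt "40 0 0 0 0 0 0" --pt "40 0 0 0 0 0 0" --pt "40 0 0 0 0 0 0" --pt "40 0 0 -10 0 0 0" --pt "40 0 0 -25 0 0 0" --pt "40 0 0 -40 0 0 0" --pt "40 0 0 -40 0 0 0" --pt "40 0 0 -20 0 0 0" --pt "40 0 0 0 0 0 0"

```text
time_s: 19.75
tool_pos: [0.4676, -0.2796, 0.2834]
tool_rot: [179.9, -0.3, 4.3]
force: [-0.2, -0.2, 0.5]
grip_width: 0.0397
```

>>> send_rows --pt "40 0 -20 -10 0 0 0" --pt "40 0 -40 -10 0 0 0" --pt "40 0 -40 -10 0 0 0" --pt "40 0 -40 0 0 0 0" --pt "40 0 -40 0 0 0 0" --pt "40 0 -40 0 0 0 0" --pt "40 0 -40 0 0 0 0" --pt "40 0 -40 0 0 0 0" --pt "40 0 -40 0 0 0 0" --pt "40 0 -30 0 0 0 0" --pt "40 0 0 0 0 0 0" --pt "40 0 0 0 0 0 0"

```text
time_s: 20.95
tool_pos: [0.4377, 0.0905, 0.3087]
tool_rot: [179.9, 0.1, 4.4]
force: [-0.3, -0.7, 0.2]
grip_width: 0.04
```

```bash
python3 - <<'E'
from h import *
o=env.get_obs();print(o['tool_pos'],o['force'],o['time_s'])
R={'top':(340,160,440,260),'scene':(200,80,330,210)}
v=[]
for c in K:
    im=env.read_camera(c)[:,:,::-1].copy();cv2.imwrite(f'pics/{c}3.png',im)
    v.append(cv2.resize(im[R[c][1]:R[c][3],R[c][0]:R[c][2]],(400,400),interpolation=cv2.INTER_CUBIC))
    b,g,r=[im[:,:,i].astype(int) for i in range(3)];m=(b>1.6*r)&(b>r+25);m2=np.zeros_like(m);x0,y0,x1,y1=R[c];m2[y0:y1,x0:x1]=m[y0:y1,x0:x1]
    m2=cv2.morphologyEx(m2.astype(np.uint8),3,np.ones((5,5)))
    for zb in(.12,.13):
        p,e=fitbox({c:m2},[.543,-.27,.1],.06,.118,zb,zb+.008);print(c,zb,p[:2],np.degrees(p[2]),e)
cv2.imwrite('pics/fin.png',np.hstack(v))
# bystanders moved?
for c in K:
    d=np.abs(cv2.imread(f'pics/{c}0.png').astype(int)-cv2.imread(f'pics/{c}3.png')).max(2);print(c,(d>60).sum())
E
```

```text
[0.43773441 0.09050478 0.30874595] [-0.31028988 -0.70464637  0.15828087] 20.95
scene 0.12 [ 0.53997145 -0.27013388] 5.62708522756406 1.2475707159795786
scene 0.13 [ 0.54497246 -0.26391474] 5.607862226038879 1.110660752598029
top 0.12 [ 0.54271189 -0.27157784] 5.619393851496144 0.2959355360898492
top 0.13 [ 0.54112815 -0.26980919] 5.6240278011415334 0.25011398039987076
scene 25573
top 17356
```

View pics/fin.png

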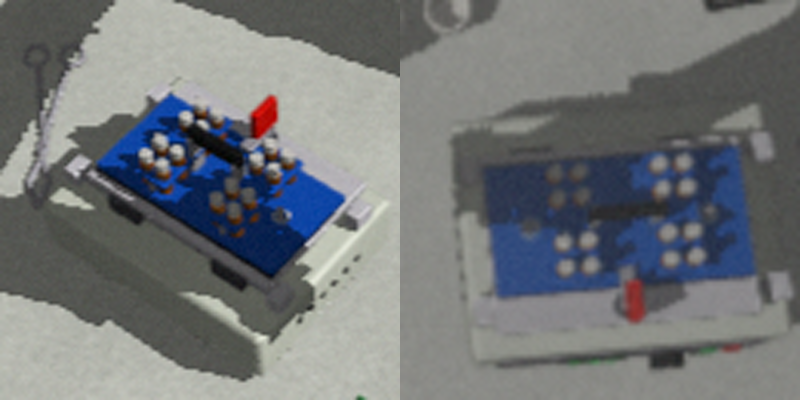

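View pics/scene3.png

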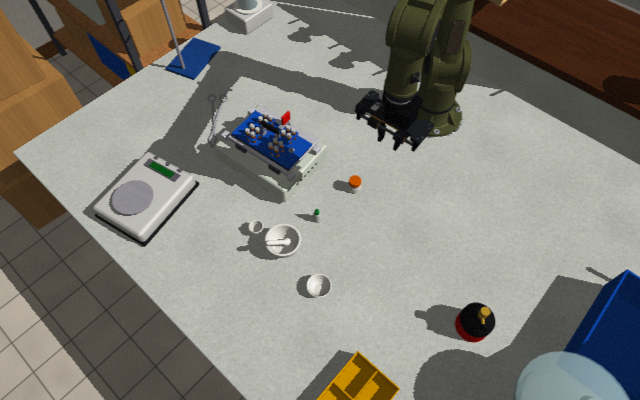

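The final views show the rack flat, the wing along shaker x with its nose over the front edge, and the bystanders in place. Handing in.

```bash
python3 -c "
from cell import env
print(env.sign_off())"
```

```text
the job is handed in; nothing more can be done
None
```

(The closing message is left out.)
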